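Look over the slot gauge at the light, then gauge the flipper link

TASK

Take the green-handled gauge plate out of the wooden rack and hold it up at the light stand's viewing point, upright and face-on to the lit window, steady for two seconds so it can be looked over for damage. Then put its blade down into the fork gap of the flipper link clamped in the vise until the stop bar rests on the link, and leave it standing there. Leave the red-handled gauge in the rack and the loose pinball parts where they are, and do not bump the light stand.

Things in the scene. Friction and masses are not known exactly. Their poses are not given: they have to be found in the camera images.
- green_gauge: Gauge to use: flat upright steel plate, green handle. Origin: middle of the blade's bottom edge; z up, x thickness (faces alike), y width. From the bottom (x by y, mm): blade 5x24 to height 24 (lowest 6 mm only 2.5x20); stop bar 16x36, height 24-32; plate 5x60, 32-64, round mark on each face; handle 12x44, 64-86: grip it across its 12 mm. 110 g. Starts in a rack slot, stop bar on the rack.
- gauge_mid (a point): Middle of the green gauge's plate (its round mark), 48 mm above the blade's bottom edge; axes as the green gauge.
- red_gauge: A gauge of the same shape and size with a red handle, in the rack's other slot. Leave it alone.
- rack: Dark wooden block, 150 (x) x 70 (y) x 34 mm high, fixed, with two slots in its top at x = -35 and +35 mm, each 8 (x) x 28 (y), 27 deep. Origin: centre of its underside.
- light_stand: Fixed inspection light. Origin: underside of its base, straight below the viewing point. Base 150x100x10 mm, x = -40 to +110, yellow cross painted at x = y = 0. On a post at x = 82: black panel 120 wide (y), 130 to 250 high, x = 70 to 88, with a lit white window in its -x face and yellow corner marks round the window's middle.
- view_point (a point): Where the middle of the gauge plate is to be held: in the air 190 mm above the bench, above the yellow cross, level with the window's middle and 70 mm in front of it. Its x axis points square at the window, z up: the plate is face-on when the plate's x axis lies along it.
- vise: Small blue cast-iron bench vise, fixed; base 150 (x) x 75 (y), jaws 72 wide (y) with tops at 87 mm, screw handle on the -x side. Origin: centre of the underside. The steel flipper link stands upright between the jaws.
- link_gap (a point): Centre of the fork gap's mouth, level with the link's top, 125 mm above the bench. Link 24 (x) x 30 (y) mm; gap 8 wide along x, open at the top and both y ends, 32 deep, between two 8 mm tines. z up. The gauge goes in with its x axis along this x, either way round, until the stop bar rests on the tines (24 mm of blade in the gap).
- bat: Loose black plastic flipper bat lying on the bench, 78 x 22 x 22 mm. Leave it alone.
- bracket: Loose brass coil bracket, L-shaped, 40 x 30 x 38 mm high. Leave it alone.
- bulb_cover: Loose green glass bulb cover, a dome 38 mm across and 37 mm high. Leave it alone.
Things that resemble listed ones, but are neither listed nor needed, are in the scene too. Leave any blue look-alike of the green_gauge alone.

How it is judged:
By the outcome, as a careful person would: the job done as asked, in the order asked, and still so for the second after the job is handed in, with the robot touching nothing.
It also fails if it takes over 59 s, if anything falls off the work surface, if the arm or the gripper's body presses on something with over 40 N, if the wrist force passes 120 N, or if a joint passes its speed limit or range.

ROBOT

A 6-joint arm with a two-finger parallel gripper is mounted at the origin on the work surface. World frame = base frame: x ahead of the robot, y to its left, z up, the work surface at z = 0. Lengths are in m, angles in degrees, forces in N, time in s.
With the tool pointing down it reaches from about 0.35 to 0.725 m from the base axis. Payload 4.3 kg.
Tool frame: the origin (TCP) lies midway between the tips of the shut fingers; the grasp point (between the pads) lies 19 mm behind it (manip.grip_point_offset is the distance from the TCP to the grasp point, in m); z points along the fingers, y is the line along which they close (so a half turn about z gives the same grasp; the last joint's range is limited). The gripper opens to 85 mm and grips with 20 to 120 N. Pads are 22 mm wide; open, the fingers measure 114 mm over their backs; the gripper's body (76 mm by 85 mm) begins 54 mm behind the grasp point. The pads swing forward as they close: fully open they stand 13 mm farther back than shut.
Start: joints at [-73.47, 21.618, 4.641, 73.018, 0, 83.68], TCP at [0.223, -0.53, 0.231] pointing down, gripper open.
Joint ranges: [-156.06, 156.06], [-48.1, 94.91], [-58.44, 69.94], [-101.28, 121.22], [-78.64, 73.56], [-180, 180]. Speed limits (degrees/s): [147.25, 147.25, 180, 180, 180, 180].

INTERFACE

Orientations are given as a 3x3 rotation matrix whose columns are the frame's x, y, z axes.
In Python, from rig import readout, read_camera, get_calibration, order, manip gives the robot as it stands. The module is installed in compiled form; this text tells all that it offers.
- The arm moves only by the tool send_rows, never from a script. Its argument "steps" is a list of rows, each a list of 5 numbers: the shift along the tool's x, y, z in cm, then the turn about the tool's z in degrees, then the finger opening in cm, from 0 to 8.54. In form: [[x, y, z, turn, jaw], ...]. A call has 1 to 10 rows; each row is the pose to reach, as a shift and turn from the pose commanded when the call began, along the tool's axes at that moment; what a row does not reach only later rows make up. A row lasts 1/12 s, in which the tool goes at most 41.7 mm and 7.16 degrees, less where a joint would pass 70% of its speed; a pose out of reach is approached as far as the arm can. A call with a gripper value outside its range is refused whole. The fingers move at their own pace and stop on an object; "force" is the grip in N (left out, the last holds). Time passes only in rows, so rows that repeat a pose let the fingers close. It gives the time, the measured TCP pose, the force, the opening and the grip force at its end, in the units of the state.
- readout.sense(): the state, without advancing time (a new reading comes with each control period).
- read_camera(name): name is "side" or "top" or "wrist"; returns the picture (420x560x3 uint8, blue, green, red); there is no depth.
- get_calibration(name): a dict with "fx", "fy", "cx", "cy" (pixels), "R" (3x3) and "t" (3): a world point X has camera coordinates R X + t; the wrist camera has in their place "hand_eye" (4x4, takes a point from camera to tool coordinates, whose origin is the TCP and whose axes are the flange's). Camera axes: x right, y down, z forward; pixel columns grow to the right and rows downward; lengths in m; the calibration is good to about 2 mm. A picture is of the moment at which its call begins: read the wrist's pose just before it. get_calibration takes no time and is no camera call.
- order.hand_in(): hands the job in; it is judged then, once.
The state is a dict: "time": time; "joint_positions": joint angles; "joint_vel": joint speeds; "joint_torque": joint torques, N m; "eef_pos": TCP position; "orientation": TCP orientation; "force": force on the tool from outside, world axes, zero at the start; "moment": the same for the moment, N m; "width": finger opening in m; "gripper_force": force on a finger pad.
Only numpy, scipy, OpenCV 4.12 (cv2) and the standard library are available. Lean on these libraries where they do the work, as an engineer would, in place of code of your own. Each camera call takes 0.05 s, during which the arm holds its last target. There are 200 camera calls.

## Working session

There is one attempt and no reset: what is moved stays moved. The work goes in short steps, Python scripts to look and compute and a tool call to move; the robot and the scene stay as the last step left them, time stands still between calls to the robot, and variables do not carry over. Pictures are saved under pics/ and viewed, at most 10 in all, crops included, and the job is handed in when it is done.

Besides the shell and the picture viewer there is one more tool, called after "Call:" by a JSON object that holds its "api" and its "payload". send_rows: Moves the arm, as the interface text tells. Its arguments: {"type":"object","properties":{"steps":{"type":"array","items":{"type":"array","items":{"type":"number"}}},"force":{"type":"number"}},"required":["steps"]}

```bash
mkdir -p pics; python3 - <<'E'
from rig import readout, read_camera, get_calibration
import cv2,numpy as np
s=readout.sense();print(s)
for n in("side","top","wrist"):
    im=read_camera(n);cv2.imwrite(f"pics/{n}0.png",im);print(n,get_calibration(n))
E
```

```text
{'time': 0.0, 'joint_positions': array([-7.34716459e+01,  2.16608151e+01,  4.56372891e+00,  7.30160989e+01,
        1.32545555e-03,  8.36797770e+01]), 'joint_vel': array([ 0.00385118,  0.04379217,  0.04473826, -0.05380156, -0.08917247,
        0.01476568]), 'joint_torque': array([-3.12722805e-04, -4.63601804e+01,  2.69877344e+01,  2.08812713e-02,
       -1.96137244e-04,  6.15182017e-06]), 'eef_pos': array([ 0.22309812, -0.52927139,  0.230377  ]), 'orientation': array([[ 9.21534347e-01,  3.88296479e-01, -5.39818039e-04],
       [ 3.88296780e-01, -9.21532419e-01,  1.90040491e-03],
       [ 2.40460712e-04, -1.96089800e-03, -9.99998049e-01]]), 'force': array([ 0.71473254, -0.09754855, -0.25018213]), 'moment': array([-0.01635051, -0.03477511,  0.00283559]), 'gripper_force': 0.0, 'width': 0.08534655372246983}
side {'fx': 476.33622081272625, 'fy': 476.33622081272625, 'cx': 289.3372704392944, 'cy': 202.99848222573846, 'R': array([[-0.87522101, -0.48351055,  0.01434317],
       [-0.35221046,  0.61666458, -0.70404019],
       [ 0.33156593, -0.62124258, -0.71001527]]), 't': array([0.4945025 , 0.26563862, 0.98220696])}
top {'fx': 466.1731699109481, 'fy': 466.1731699109481, 'cx': 273.3180071858462, 'cy': 210.69493203483202, 'R': array([[ 0.02815645, -0.99955428, -0.0099229 ],
       [-0.99298809, -0.02682855, -0.11512989],
       [ 0.11481236,  0.01309497, -0.99330088]]), 't': array([0.05168902, 0.58282728, 1.45576317])}
wrist {'fx': 307.0690031136483, 'fy': 307.0690031136483, 'cx': 279.95306870816796, 'cy': 207.51830058824854, 'hand_eye': array([[ 1.58851115e-04, -9.57026854e-01, -2.89999267e-01,
         7.45136814e-02],
       [ 9.99999978e-01,  1.13252630e-04,  1.74018726e-04,
         2.02993675e-04],
       [-1.33697414e-04, -2.89999289e-01,  9.57026852e-01,
        -1.42813235e-01],
       [ 0.00000000e+00,  0.00000000e+00,  0.00000000e+00,
         1.00000000e+00]])}
```

View pics/top0.png

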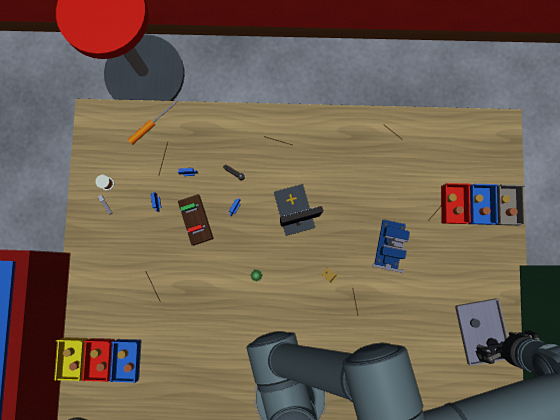

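View pics/side0.png

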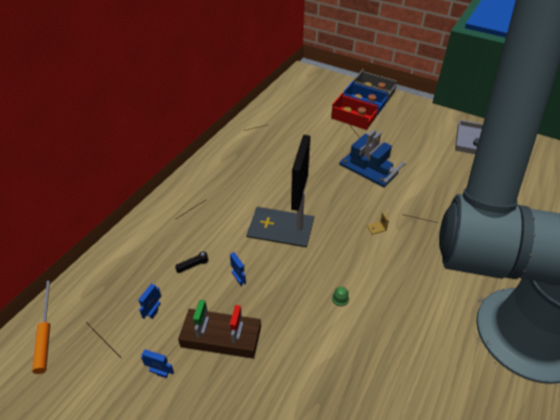

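The top view shows the rack near (195,220), with the green handle at about (189,208). The stand's cross is at (291,200), the panel at (302,215) and the vise at (391,245). The side view shows green at (200,312), red at (236,320), the cross at (267,222) and the vise at (370,160). Next I measure coarsely by colour.

```bash
cat > h.py <<'E'
import cv2,numpy as np
from rig import readout, read_camera, get_calibration
def cam(n,s=None):
    c=get_calibration(n); K=np.array([[c['fx'],0,c['cx']],[0,c['fy'],c['cy']],[0,0,1]])
    if n=='wrist':
        s=s or readout.sense(); T=np.eye(4);T[:3,:3]=s['orientation'];T[:3,3]=s['eef_pos']
        M=np.linalg.inv(T@c['hand_eye']); return K,M[:3,:3],M[:3,3]
    return K,c['R'],c['t']
def shot(n,name=None):
    C=cam(n); im=read_camera(n)
    if name: cv2.imwrite(f'pics/{name}.png',im)
    return im,C
def plane(C,uv,z):
    K,R,t=C; o=-R.T@t; d=np.c_[np.atleast_2d(uv),np.ones(len(np.atleast_2d(uv)))]@np.linalg.inv(K).T@R
    return o+d*((z-o[2])/d[:,2])[:,None]
def tri(*obs):  # (C,uv) pairs -> point, residual
    A=np.zeros((3,3));b=np.zeros(3);L=[]
    for (K,R,t),uv in obs:
        o=-R.T@t; d=R.T@np.linalg.inv(K)@np.r_[uv,1]; d/=np.linalg.norm(d); P=np.eye(3)-np.outer(d,d);A+=P;b+=P@o;L.append((o,P))
    x=np.linalg.solve(A,b); return x,max(np.linalg.norm(P@(x-o)) for o,P in L)
def proj(C,X):
    K,R,t=C; p=(np.atleast_2d(X)@R.T+t)@K.T; return p[:,:2]/p[:,2:]
def mask(im,lo,hi,box=None):
    m=cv2.inRange(cv2.cvtColor(im,cv2.COLOR_BGR2HSV),np.array(lo),np.array(hi))
    if box:
        k=np.zeros_like(m);x0,y0,x1,y1=box;k[y0:y1,x0:x1]=255;m&=k
    return m
def blobs(m,amin=15):
    cs,_=cv2.findContours(m,cv2.RETR_EXTERNAL,cv2.CHAIN_APPROX_NONE)
    return sorted([(cv2.contourArea(c),np.array(cv2.minAreaRect(c)[0]),c) for c in cs if cv2.contourArea(c)>=amin],key=lambda q:-q[0])
GREEN=((45,100,50),(80,255,255));YEL=((20,120,120),(35,255,255));RED=((0,150,80),(8,255,255));BLUE=((100,100,40),(125,255,255))
E
python3 - <<'E'
from h import *
np.set_printoptions(precision=4,suppress=True)
S={n:(cv2.imread(f'pics/{n}0.png'),cam(n)) for n in('top','side')}
B={'top':{'g':(170,190,215,225),'r':(175,215,215,245),'y':(275,190,305,210)},'side':{'g':(185,290,215,335),'r':(222,300,250,340),'y':(255,210,280,235)}}
cs={'g':GREEN,'r':RED,'y':((20,120,70),(35,255,255))}
for k in 'gry':
    c={}
    for n in S:
        b=blobs(mask(S[n][0],*cs[k],B[n][k]),3); c[n]=b[0][1]; print(k,n,[(q[0],q[1],cv2.minAreaRect(q[2])) for q in b[:2]])
    print(k,*tri(*[(S[n][1],c[n]) for n in S]))
# vise blue in top at z~.06
b=blobs(mask(S['top'][0],*BLUE,(365,210,415,280)))
print('vise',[(q[0],plane(S['top'][1],q[1],.07)) for q in b[:2]])
im=S['top'][0]
a=cv2.resize(im[160:280,160:420],None,fx=3,fy=3,interpolation=cv2.INTER_CUBIC)
cv2.imwrite('pics/topcrop.png',a)
E
```

```text
g top [(47.0, array([187.5413, 206.6376]), ((187.54129028320312, 206.6376190185547), (4.406001091003418, 13.888481140136719), 73.3007583618164))]
g side [(134.0, array([198.3299, 311.2423]), ((198.32989501953125, 311.2422790527344), (7.251376628875732, 24.33877944946289), 21.037511825561523))]
g [0.5807 0.3327 0.0853] 4.269333796931081e-06
r top [(47.5, array([194.2, 228.1]), ((194.20001220703125, 228.10000610351562), (4.110960960388184, 14.862703323364258), 71.56504821777344))]
r side [(141.0, array([234.312 , 316.2936]), ((234.31195068359375, 316.2936096191406), (7.854176044464111, 24.328786849975586), 16.699243545532227))]
r [0.5147 0.3087 0.0862] 3.335451892243875e-05
y top [(23.0, array([291., 199.]), ((291.0000305175781, 198.99998474121094), (7.545937538146973, 7.545937538146973), 30.963754653930664))]
y side [(36.5, array([266.6, 222.2]), ((266.6000061035156, 222.20001220703125), (8.049844741821289, 10.733125686645508), 63.43495178222656))]
y [0.6236 0.0113 0.008 ] 0.0005211688703992777
vise [(835.0, array([[ 0.4828, -0.3026,  0.07  ]]))]
```

View pics/topcrop.png

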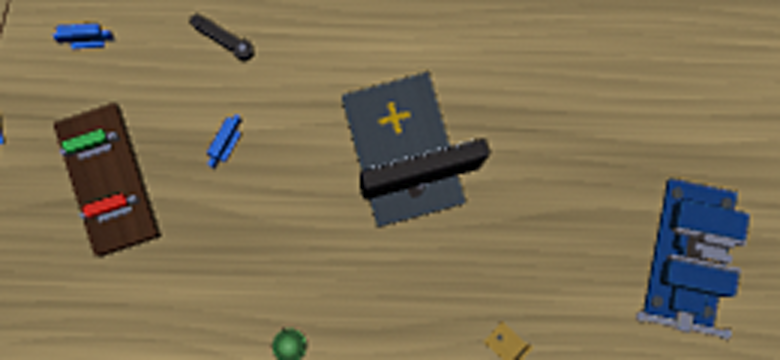

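The crop shows the rack at left with its long axis tilted. The window side of the stand faces away from the robot, with the cross at about (394,117) in the crop. The vise is at right with its screw handle toward the robot. The measured heights agree with the text: handle 0.085, cross 0.008, and 70 mm between gauges. I move over the vise first, for a close look on the way.

Call:
{"api": "send_rows", "payload": {"steps": [[2,-0.5,-2,-4,8.5],[5,-1.3,-5,-11,8.5],[9,-2.3,-7,-18,8.5],[13,-3.2,-7,-25,8.5],[17,-4.2,-7,-32,8.5],[21,-5.2,-7,-39,8.5],[25,-6.2,-7,-46,8.5],[28.5,-7.1,-7,-52,8.5],[30.6,-7.6,-7,-57,8.5],[30.6,-7.6,-7,-57,8.5]]}}

```text
time: 0.98
eef_pos: [0.4789, -0.3376, 0.3006]
orientation: [[0.168, 0.986, 0.001], [0.986, -0.168, 0.002], [0.002, 0.0, -1.0]]
force: [-0.7, 0.0, -0.5]
width: 0.0851
gripper_force: 0.0
```

```bash
python3 - <<'E'
from h import *
np.set_printoptions(precision=4,suppress=True)
s=readout.sense();print(s['time'],s['eef_pos'],s['orientation'],abs(s['joint_vel']).max())
im,C=shot('wrist','w1'); np.savez('pics/w1.npz',K=C[0],R=C[1],t=C[2])
E
```

```text
0.9833 [ 0.4789 -0.3376  0.3006] [[ 0.168   0.9858  0.0006]
 [ 0.9858 -0.168   0.0018]
 [ 0.0019  0.0003 -1.    ]] 3.9370374261237324
```

View pics/w1.png

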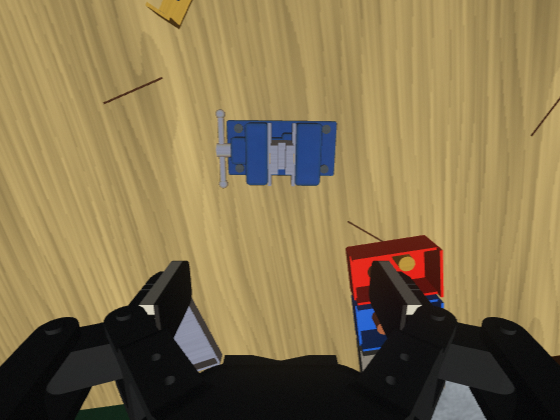

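The wrist view shows the vise at about (282,152), already aligned, with the grey link between the jaws. I go lower for a second view.

Call:
{"api": "send_rows", "payload": {"steps": [[0.5,0,2,0,8.5],[1,0,5,0,8.5],[2,0,8,0,8.5],[2.5,0,10,0,8.5],[2.5,0,10,0,8.5],[2.5,0,10,0,8.5]]}}

```text
time: 1.53
eef_pos: [0.4785, -0.3164, 0.2005]
orientation: [[0.178, 0.984, -0.003], [0.984, -0.178, 0.002], [0.001, -0.003, -1.0]]
force: [-0.9, -0.3, -0.2]
width: 0.0848
gripper_force: 0.0
```

```bash
python3 - <<'E'
from h import *
s=readout.sense();print(s['time'],s['eef_pos'],abs(s['joint_vel']).max())
im,C=shot('wrist','w2'); np.savez('pics/w2.npz',K=C[0],R=C[1],t=C[2])
w1=cv2.imread('pics/w1.png')
a=cv2.resize(w1[115:195,235:335],None,fx=4,fy=4,interpolation=cv2.INTER_CUBIC)
b=cv2.resize(im[120:270,200:360],None,fx=2.5,fy=2.5,interpolation=cv2.INTER_CUBIC)
o=np.zeros((400,800,3),np.uint8);o[:320,:400]=a;o[:375,400:]=b;cv2.imwrite('pics/v.png',o)
E
```

```text
1.5333 [ 0.47847321 -0.31639909  0.20049597] 4.451602196262745
```

View pics/v.png

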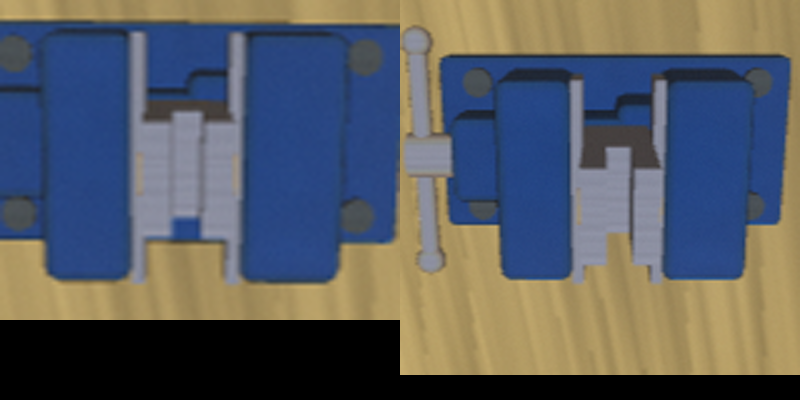

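The crops show the link between the jaw plates. In w1 the tines span crop columns 141–172 and 203–238, rows 120–240. In w2 they span columns 578–606 and 633–660, rows 168–266, with the gap at 606–633. I refine these with edge profiles.

```bash
python3 - <<'E'
from h import *
np.set_printoptions(precision=4,suppress=True,linewidth=200)
def g(n):
    f=np.load(f'pics/{n}.npz');return cv2.imread(f'pics/{n}.png').astype(float),(f['K'],f['R'],f['t'])
def edges(p,o,th=12):
    d=np.gradient(p);out=[]
    for i in range(1,len(d)-1):
        if abs(d[i])>th and abs(d[i])>=abs(d[i-1]) and abs(d[i])>abs(d[i+1]):
            den=abs(d[i-1])-2*abs(d[i])+abs(d[i+1]);out.append((round(o+i+.5*(abs(d[i-1])-abs(d[i+1]))/den,2),int(d[i])))
    return out
a,C1=g('w1');b,C2=g('w2')
L=lambda im:im[...,2]   # red channel: blue jaws dark, steel light
print('w2 cols gap low',edges(L(b)[216:222,265:312].mean(0),265))
print('w2 cols mid',edges(L(b)[200:212,265:312].mean(0),265,5))
print('w2 L rows',edges(L(b)[160:240,274:280].mean(1),160)); print('w2 R rows',edges(L(b)[160:240,295:301].mean(1),160))
print('w1 cols',edges(L(a)[150:166,265:300].mean(0),265,4)); 
print('w1 cols low',edges(L(a)[171:174,265:300].mean(0),265,6)); 
print('w1 L rows',edges(L(a)[135:185,272:277].mean(1),135)); print('w1 R rows',edges(L(a)[135:185,288:292].mean(1),135))
for n,uv in(('w1',[281.6,159.3]),('w2',[287.5,206.5])):
    print(n,plane(C1 if n=='w1' else C2,uv,.125))
print(tri((C1,np.array([281.6,159.3])),(C2,np.array([287.5,206.5]))))
E
```

```text
w2 cols gap low [(np.float64(268.29), 40), (np.float64(291.46), -22), (np.float64(304.77), -40)]
w2 cols mid [(np.float64(268.17), 43), (np.float64(272.17), -6), (np.float64(290.93), -33), (np.float64(293.12), 32), (np.float64(305.05), -53)]
w2 L rows [(np.float64(169.84), 16), (np.float64(187.03), 34)]
w2 R rows [(np.float64(169.93), 12), (np.float64(187.03), 34)]
w1 cols [(np.float64(267.2), 42), (np.float64(276.3), -5), (np.float64(278.08), 5), (np.float64(283.83), -11), (np.float64(286.12), 11), (np.float64(295.01), -51)]
w1 cols low [(np.float64(267.56), 38), (np.float64(277.42), -39), (np.float64(284.83), 49), (np.float64(294.76), -39)]
w1 L rows [(np.float64(139.35), 16), (np.float64(145.01), 34), (np.float64(173.08), -28), (np.float64(175.12), 41)]
w1 R rows [(np.float64(139.85), 13), (np.float64(145.02), 33), (np.float64(174.0), -27), (np.float64(175.85), 26)]
w1 [[ 0.4864 -0.3085  0.125 ]]
w2 [[ 0.4859 -0.3088  0.125 ]]
(array([ 0.4862, -0.3082,  0.127 ]), np.float64(0.00020675647166013255))
```

The gap triangulates to (0.486, −0.3085, 0.127), which agrees with 0.125, and the link yaw is about −10°. I go on to the stand at a safe height.

Call:
{"api": "send_rows", "payload": {"steps": [[0.5,0,-3,-2,8.5],[2,0.5,-7,-6,8.5],[5,1,-11,-10,8.5],[9,2,-14,-14,8.5],[13,3,-15,-18,8.5],[17,3.9,-15,-22,8.5],[21,4.8,-15,-25,8.5],[25,5.7,-15,-25,8.5],[28.5,6.5,-15,-25,8.5],[30.3,6.9,-15,-25,8.5]]}}

```text
time: 2.42
eef_pos: [0.6032, -0.0279, 0.3542]
orientation: [[-0.257, 0.966, 0.005], [0.966, 0.257, -0.0], [-0.001, 0.005, -1.0]]
force: [0.4, -0.5, -0.5]
width: 0.0852
gripper_force: 0.0
```

Call:
{"api": "send_rows", "payload": {"steps": [[0,0,0,0,8.5],[0,0,0,0,8.5]]}}

```text
time: 2.58
eef_pos: [0.6026, -0.0298, 0.3533]
orientation: [[-0.258, 0.966, 0.004], [0.966, 0.258, -0.001], [-0.002, 0.003, -1.0]]
force: [0.4, -1.1, 0.6]
width: 0.0853
gripper_force: 0.0
```

```bash
python3 - <<'E'
from h import *
np.set_printoptions(precision=4,suppress=True,linewidth=200)
s=readout.sense();print(s['time'],s['eef_pos'],abs(s['joint_vel']).max(),s['orientation'])
im,C=shot('wrist','w3'); np.savez('pics/w3.npz',K=C[0],R=C[1],t=C[2])
for q in blobs(mask(im,(20,140,90),(35,255,255)),20)[:5]: 
    M=cv2.moments(q[2]);u=[M['m10']/M['m00'],M['m01']/M['m00']];print(q[0],u,plane(C,u,.01),cv2.minAreaRect(q[2]))
E
```

```text
2.5833 [ 0.6026 -0.0298  0.3533] 2.6850184837413424 [[-0.2581  0.9661  0.0037]
 [ 0.9661  0.2581 -0.0014]
 [-0.0023  0.0033 -1.    ]]
384.0 [136.17881944444443, 176.63975694444443] [[ 0.3877 -0.1106  0.01  ]] ((136.42001342773438, 176.5600128173828), (19.80000114440918, 22.0), 53.13010025024414)
140.0 [299.3952380952381, 139.86190476190475] [[0.6245 0.0124 0.01  ]] ((299.2500305175781, 140.25001525878906), (17.677669525146484, 16.970561981201172), 45.0)
40.0 [239.8125, 193.65] [[ 0.5543 -0.0954  0.01  ]] ((240.03822326660156, 192.49705505371094), (21.09153938293457, 3.5280392169952393), 85.60128784179688)
39.0 [235.10256410256412, 129.52991452991452] [[0.5249 0.0019 0.01  ]] ((235.0, 131.5), (23.0, 4.0), 90.0)
36.0 [116.43518518518516, 188.29166666666666] [[ 0.3593 -0.138   0.01  ]] ((116.34310150146484, 188.13275146484375), (20.611433029174805, 2.583768844604492), 49.76364517211914)
```

View pics/w3.png

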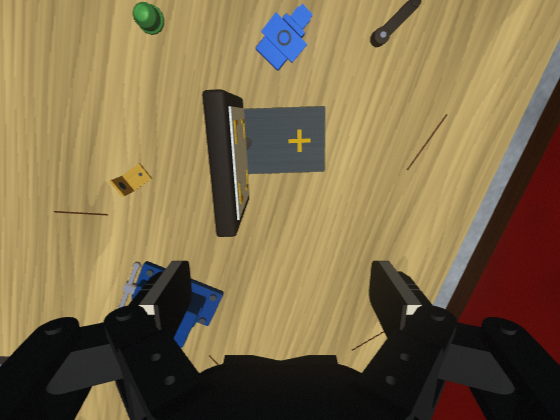

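The view shows the cross at (299,140), which casts to (0.6245, 0.0124). The panel is at columns 204–247 and the base's right edge runs (323,106)–(325,171). I move on to the rack.

Call:
{"api": "send_rows", "payload": {"steps": [[1,0,0,-1,8.5],[4,1,0,-3,8.5],[8,1.8,0,-5,8.5],[12,2.7,0,-5,8.5],[16,3.7,0,-5,8.5],[20,4.6,2,-5,8.5],[24,5.5,5,-5,8.5],[28,6.4,8,-5,8.5],[31,7.1,10,-5,8.5],[32.6,7.5,10,-5,8.5]]}}

```text
time: 3.47
eef_pos: [0.589, 0.3042, 0.2485]
orientation: [[-0.339, 0.941, -0.004], [0.941, 0.339, -0.001], [-0.0, -0.004, -1.0]]
force: [0.8, -0.3, 0.3]
width: 0.085
gripper_force: 0.0
```

Call:
{"api": "send_rows", "payload": {"steps": [[0,0,0,0,8.5],[0,0,0,0,8.5]]}}

```text
time: 3.63
eef_pos: [0.5897, 0.3041, 0.2506]
orientation: [[-0.341, 0.94, -0.001], [0.94, 0.341, -0.001], [-0.0, -0.002, -1.0]]
force: [0.7, 0.1, 0.8]
width: 0.0847
gripper_force: 0.0
```

```bash
python3 - <<'E'
from h import *
np.set_printoptions(precision=4,suppress=True,linewidth=200)
s=readout.sense();print(s['time'],s['eef_pos'],abs(s['joint_vel']).max(),s['orientation'])
im,C=shot('wrist','w4'); np.savez('pics/w4.npz',K=C[0],R=C[1],t=C[2])
for k,c in(('g',GREEN),('r',RED)):
  for q in blobs(mask(im,*c),100)[:3]:
    r=cv2.minAreaRect(q[2]);P=plane(C,cv2.boxPoints(r),.096);print(k,q[0],r);print(P.mean(0)); e=P[1]-P[0];f=P[2]-P[1];print([(np.linalg.norm(v),np.degrees(np.arctan2(v[1],v[0]))) for v in(e,f)])
# stand yaw from w3
f=np.load('pics/w3.npz');C3=(f['K'],f['R'],f['t']);w=cv2.imread('pics/w3.png')
m=mask(w,(95,25,40),(125,140,100),(252,95,340,185));b=blobs(m,200)
for q in b[:2]:
    r=cv2.minAreaRect(q[2]);P=plane(C3,cv2.boxPoints(r),.01);print('base',r,[(np.linalg.norm(v),np.degrees(np.arctan2(v[1],v[0]))) for v in(P[1]-P[0],P[2]-P[1])])
y=plane(C3,[[323,106.],[325,171]],.01);print('far edge',y)
cv2.imwrite('pics/w4b.png',im)
E
```

```text
3.6333 [0.5897 0.3041 0.2506] 2.3314313199902132 [[-0.3408  0.9401 -0.0015]
 [ 0.9401  0.3408 -0.001 ]
 [-0.0004 -0.0017 -1.    ]]
g 725.5 ((84.50000762939453, 251.00003051757812), (27.577163696289062, 34.64822769165039), 45.0)
[0.4176 0.1725 0.096 ]
[(np.float64(0.041717337041131584), np.float64(61.704295333591006)), (np.float64(0.02753502882661047), np.float64(-33.05237441236385))]
g 487.5 ((279.9999694824219, 161.49998474121094), (11.999998092651367, 44.99999237060547), 0.0)
[0.58   0.3321 0.096 ]
[(np.float64(0.04357983228995855), np.float64(109.60898333234448)), (np.float64(0.011376319085645714), np.float64(19.936727814797617))]
r 5512.5 ((517.9999389648438, 281.0), (163.99996948242188, 81.99998474121094), 90.0)
[0.8733 0.2908 0.096 ]
[(np.float64(0.08219559845248778), np.float64(19.947752044864767)), (np.float64(0.21022477707563839), np.float64(-55.25514124349539))]
r 1266.0 ((458.5, 400.0), (53.0, 38.0), -0.0)
[0.8917 0.1277 0.096 ]
[(np.float64(0.06204136772530301), np.float64(118.13486799550826)), (np.float64(0.0647127411981151), np.float64(19.990882059548007))]
r 701.5 ((210.3382110595703, 161.3970489501953), (45.634422302246094, 18.253768920898438), 85.60128784179688)
[0.5166 0.3091 0.096 ]
[(np.float64(0.01739262654361311), np.float64(24.218439745628245)), (np.float64(0.04401263154767045), np.float64(-68.9439539294339))]
base ((283.5, 140.0), (64.0, 63.0), 90.0) [(np.float64(0.09486551594077768), np.float64(14.97022494577346)), (np.float64(0.09743334372486467), np.float64(-73.11770163209874))]
far edge [[ 0.6451  0.0695  0.01  ]
 [ 0.6775 -0.0239  0.01  ]]
```

View pics/w4.png

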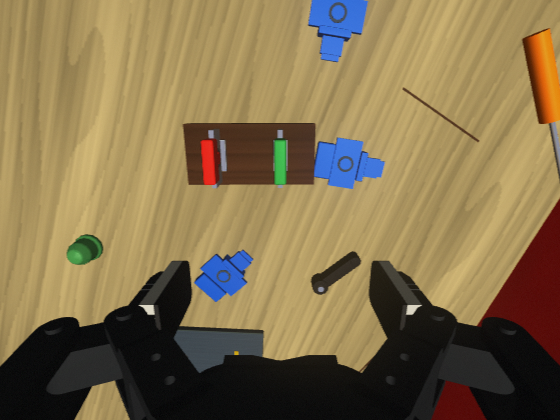

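The view shows the green handle at (280,161), vertical in the image, so the tool is already aligned. It is 11.4 × 43.6 mm with its centre at (0.580, 0.332), consistent with the two-view point. I narrow the jaw to 5 cm to clear the red gauge, then descend and grasp.

Call:
{"api": "send_rows", "payload": {"steps": [[0.5,0,1,0,5],[1.5,0,3.5,0,5],[2.5,0,6,0,5],[3,0,9,0,5],[3,0,12,0,5],[3,0,14,0,5],[3,0,16,0,5],[3,0,17.5,0,5],[3,0,18.3,0,5],[3,0,18.3,0,5]], "force": 40}}

```text
time: 4.52
eef_pos: [0.5801, 0.3301, 0.0674]
orientation: [[-0.337, 0.941, -0.002], [0.941, 0.337, -0.001], [-0.0, -0.002, -1.0]]
force: [0.0, 0.3, 0.3]
width: 0.0499
gripper_force: 0.0
```

Call:
{"api": "send_rows", "payload": {"steps": [[0,0,0,0,4],[0,0,0,0,3],[0,0,0,0,2],[0,0,0,0,1],[0,0,0,0,0.5],[0,0,0,0,0.5],[0,0,0,0,0.5],[0,0,0,0,0.5]], "force": 40}}

```text
time: 5.18
eef_pos: [0.5809, 0.3324, 0.0697]
orientation: [[-0.34, 0.941, 0.002], [0.941, 0.34, 0.0], [-0.0, 0.002, -1.0]]
force: [-0.6, -1.7, 6.0]
width: 0.0113
gripper_force: 40.5
```

Call:
{"api": "send_rows", "payload": {"steps": [[0,0,-0.5,0,0.5],[0,0,-1.5,0,0.5],[0,0,-2.7,0,0.5],[0,0,-4,0,0.5],[0,0,-6,0,0.5],[0,0,-8,0,0.5],[0,0,-10,0,0.5],[0,0,-12,0,0.5],[0,0,-13.2,0,0.5],[0,0,-13.2,0,0.5]]}}

```text
time: 6.02
eef_pos: [0.582, 0.3331, 0.2045]
orientation: [[-0.34, 0.941, 0.006], [0.941, 0.34, 0.003], [0.001, 0.006, -1.0]]
force: [0.1, 0.3, -1.1]
width: 0.0113
gripper_force: 39.5
```

Call:
{"api": "send_rows", "payload": {"steps": [[0,0,0,0,0.5],[0,0,0,0,0.5],[0,0,0,0,0.5]]}}

```text
time: 6.27
eef_pos: [0.5794, 0.3319, 0.1986]
orientation: [[-0.34, 0.941, -0.003], [0.941, 0.34, -0.001], [-0.0, -0.003, -1.0]]
force: [-0.2, -0.4, -1.8]
width: 0.0113
gripper_force: 39.5
```

```bash
python3 - <<'E'
from h import *
np.set_printoptions(precision=4,suppress=True,linewidth=200)
s=readout.sense();print(s['time'],s['eef_pos'],s['width'],s['gripper_force'],s['force'])
o=[];Rt=s['orientation']
obs=[]
for n in('top','side'):
    im,C=shot(n,n+'5'); p=proj(C,s['eef_pos']+[0,0,.015])[0].astype(int)
    b=blobs(mask(im,*GREEN,(p[0]-25,p[1]-25,p[0]+25,p[1]+25)),3);print(n,p,[(q[0],q[1]) for q in b]);obs.append((C,b[0][1]))
    o.append(cv2.resize(im[p[1]-40:p[1]+40,p[0]-40:p[0]+40],(400,400),interpolation=cv2.INTER_CUBIC))
im,C=shot('wrist','w5');np.savez('pics/w5.npz',K=C[0],R=C[1],t=C[2])
o.append(cv2.resize(im[200:400,180:380],(400,400)))
print(tri(*obs))
v=np.hstack([o[1],o[2]]);cv2.imwrite('pics/v5.png',v)
E
```

```text
6.2667 [0.5794 0.3319 0.1986] 0.011302553338527681 39.54813301563263 [-0.22   -0.4488 -1.8051]
top [179 201] [(8.5, array([184.5, 199. ]))]
side [190 270] [(100.0, array([187.3654, 272.6731]))]
(array([0.5926, 0.3235, 0.1884]), np.float64(0.0027361597598854295))
```

View pics/v5.png

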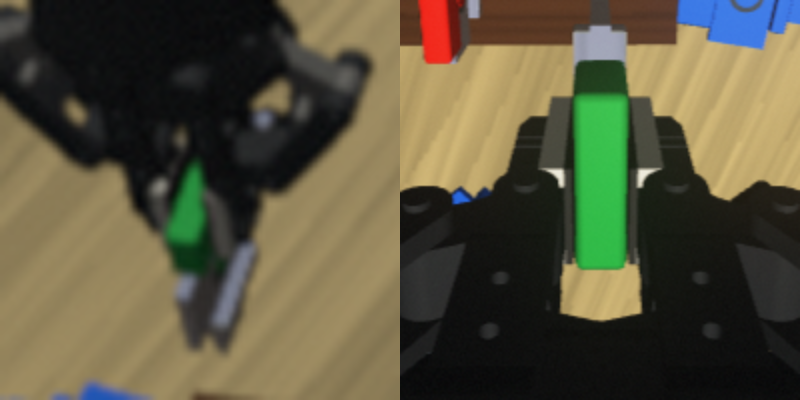

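The gauge hangs upright and centred in the fingers. Its top face spans crop columns 574–628 and rows 95–269. I compute its offset in the tool from that face.

```bash
python3 - <<'E'
from h import *
np.set_printoptions(precision=4,suppress=True,linewidth=200)
s=readout.sense();print(s['eef_pos'])
im=cv2.imread('pics/w5.png');c=get_calibration('wrist');H=c['hand_eye']
K=cam('wrist')[0]
m=mask(im,(45,100,150),(80,255,255),(255,240,305,345));q=blobs(m,200)[0];x,y,w,h=cv2.boundingRect(q[2]);print(x,y,w,h,cv2.minAreaRect(q[2]))
v=im[...,1].astype(float);print('row prof',v[240:256,272:288].mean(1).round(),v[328:342,272:288].mean(1).round());print('col far',v[252:262,262:300].mean(0).round());print('col near',v[320:330,262:300].mean(0).round())
def onz(uv,z):
    d=H[:3,:3]@np.linalg.inv(K)@np.r_[uv,1];o=H[:3,3];return o+d*(z-o[2])/d[2]
for z in(-.026,-.028,-.030,-.032,-.034):
    a=onz([x+w/2-.5,y-.5],z);b=onz([x+w/2-.5,y+h-.5],z);print(z,a,b,(a+b)/2,np.linalg.norm(a-b))
E
```

```text
[0.5796 0.3319 0.199 ]
268 248 25 87 ((279.9999694824219, 291.0), (85.99998474121094, 23.999996185302734), 90.0)
row prof [ 63.  64.  64.  64.  65.  64.  92. 124. 153. 165. 177. 189. 194. 194. 194. 194.] [186. 186. 186. 186. 186. 173. 150. 172. 173. 172. 172. 172. 172. 172.]
col far [ 75.  75.  61.  40.  73. 124. 153. 169. 186. 193. 193. 192. 193. 193. 193. 194. 194. 194. 194. 194. 194. 195. 195. 195. 195. 196. 196. 196. 191. 179. 166. 136.  78.  42.  65.  76.  76.  76.]
col near [ 64.  68.  57.  57.  54.  78. 122. 151. 168. 181. 187. 187. 186. 186. 187. 187. 186. 187. 188. 187. 187. 187. 187. 187. 187. 188. 188. 184. 175. 164. 135.  86.  58.  58.  58.  74.  65.  35.]
-0.026 [ 0.0211  0.0005 -0.026 ] [-0.0219  0.0005 -0.026 ] [-0.0004  0.0005 -0.026 ] 0.04305571336623922
-0.028 [ 0.022   0.0005 -0.028 ] [-0.0203  0.0005 -0.028 ] [ 0.0009  0.0005 -0.028 ] 0.04231854546811963
-0.03 [ 0.0229  0.0005 -0.03  ] [-0.0187  0.0005 -0.03  ] [ 0.0021  0.0005 -0.03  ] 0.041581377570000064
-0.032 [ 0.0238  0.0005 -0.032 ] [-0.017   0.0005 -0.032 ] [ 0.0034  0.0005 -0.032 ] 0.04084420967188049
-0.034 [ 0.0247  0.0005 -0.034 ] [-0.0154  0.0005 -0.034 ] [ 0.0047  0.0005 -0.034 ] 0.040107041773760906
```

```bash
python3 - <<'E'
from h import *
np.set_printoptions(precision=4,suppress=True,linewidth=200)
f=np.load('pics/w3.npz');C=(f['K'],f['R'],f['t']);w=cv2.imread('pics/w3.png')
g=cv2.cvtColor(w,cv2.COLOR_BGR2GRAY).astype(float);r=w[...,2].astype(float)
def ln(P):
    vx,vy,*_=cv2.fitLine(P[:,:2].astype(np.float32),cv2.DIST_HUBER,0,1e-4,1e-4).ravel();return np.degrees(np.arctan2(vy,vx))%180
# right edge of base: per row strongest red rise; top & bottom edges: per col
R=[(315+np.argmax(np.gradient(r[v,315:335])),v) for v in range(110,168)]
T=[(u,98+np.argmin(np.gradient(r[98:116,u]))) for u in range(255,320)]
B=[(u,163+np.argmax(np.gradient(r[163:182,u]))) for u in range(262,320)]
def sub(pts,ax):
    o=[]
    for u,v in pts:
        k=np.arange(-3,4);p=(r[v,u-3:u+4] if ax==0 else r[v-3:v+4,u]);d=abs(np.gradient(p));e=(k*d).sum()/d.sum();o.append((u+e,v) if ax==0 else (u,v+e))
    return np.array(o,float)
for n,p,ax in(('R',R,0),('T',T,1),('B',B,1)):
    P=plane(C,sub(p,ax),.01);print(n,ln(P),P[0],P[-1])
# panel: dark mask top view edges, wrist
m=((w.max(2)<70)*255).astype(np.uint8);k=np.zeros_like(m);k[80:245,195:260]=255
q=blobs(m&k,200)[0];print('panel',cv2.minAreaRect(q[2]))
# cross arms
m=mask(w,(20,100,80),(35,255,255),(280,120,320,160));ys,xs=np.nonzero(m);print(xs.min(),xs.max(),ys.min(),ys.max())
L=[np.mean(xs[ys==y]) for y in range(ys.min(),ys.max()+1)];print(np.round(L,1))
M=[np.mean(ys[xs==x]) for x in range(xs.min(),xs.max()+1)];print(np.round(M,1))
# panel left edge (top, z=.25)
Lp=[(198+np.argmin(np.gradient(r[v,198:218])),v) for v in range(100,225)];P=plane(C,sub(Lp,0),.25);print('panel back top edge',ln(P),P[0],P[-1])
E
```

```text
R 106.722435 [0.6493 0.0647 0.01  ] [ 0.6751 -0.0179  0.01  ]
T 16.935972 [0.547  0.0403 0.01  ] [0.6391 0.0683 0.01  ]
B 16.990446 [ 0.5812 -0.0534  0.01  ] [ 0.6684 -0.0268  0.01  ]
panel ((226.28802490234375, 162.47654724121094), (147.34849548339844, 38.985477447509766), 86.38612365722656)
288 310 129 151
[299.  299.  299.  299.  299.  299.  299.  299.  299.  303.1 299.  299.  299.  298.5 299.  299.  299.  299.  299.  299.  299.  299.  299. ]
[140.5 140.5 140.5 140.5 140.5 140.5 140.5 140.5 140.5 140.5 140.  140.  140.  140.5 140.5 140.5 140.  140.  140.  140.  140.  140.  140. ]
panel back top edge 106.83379 [0.525  0.0364 0.25  ] [ 0.5543 -0.0589  0.25  ]
```

The stand yaw is 16.9°, and four edges agree on it. I move the gauge to the viewing point.

Call:
{"api": "send_rows", "payload": {"steps": [[-1,-0.2,0,0,0.5],[-3,-0.6,0,1,0.5],[-6,-1.2,0,2,0.5],[-9,-1.9,0,3,0.5],[-12,-2.5,0,3,0.5],[-15,-3.1,0,3,0.5],[-18,-3.8,0,3,0.5],[-21,-4.4,0,3,0.5],[-23.5,-4.9,0,3,0.5],[-25,-5.3,0,3,0.5]]}}

```text
time: 7.25
eef_pos: [0.6154, 0.0752, 0.2001]
orientation: [[-0.287, 0.958, -0.0], [0.958, 0.287, -0.002], [-0.001, -0.0, -1.0]]
force: [0.4, 0.3, -1.0]
width: 0.0115
gripper_force: 39.5
```

```bash
cat > go.py <<'E'
from h import *
import sys
def to(xy,z,yaw):
    s=readout.sense();R=s['orientation'];d=R.T@(np.r_[xy,z]-s['eef_pos']);y=np.degrees(np.arctan2(R[1,1],R[0,1]))
    print(s['time'],s['eef_pos'].round(4),'yaw',y.round(2),'move cm',(d*100).round(2),'turn',round(y-yaw,2),'F',s['force'].round(1),s['width'])
E
python3 -c "
from go import *
to([.6245,.0124],.2,16.9)"
```

```text
7.25 [0.6154 0.0752 0.2001] yaw 16.68 move cm [-6.28 -0.93  0.02] turn -0.22 F [ 0.4  0.3 -1. ] 0.011484953985833008
```

Call:
{"api": "send_rows", "payload": {"steps": [[-1.5,-0.3,0,0,0.5],[-3.2,-0.6,0,0,0.5],[-4.8,-0.9,0,0,0.5],[-5.8,-1.1,0,0,0.5],[-6.4,-1.2,0,0,0.5],[-6.4,-1.2,0,0,0.5],[-6.4,-1.2,0,0,0.5]]}}

```text
time: 7.83
eef_pos: [0.6222, 0.0146, 0.2002]
orientation: [[-0.29, 0.957, -0.0], [0.957, 0.29, 0.0], [0.001, -0.0, -1.0]]
force: [0.1, 0.4, -1.8]
width: 0.0112
gripper_force: 39.5
```

```bash
python3 - <<'E'
from go import *
to([.6245,.0124],.2,16.9)
im,C=shot('side','s6');p=proj(C,[.6245,.0124,.19])[0].astype(int);print(p)
im2,_=shot('wrist','w6')
a=cv2.resize(im[p[1]-50:p[1]+50,p[0]-50:p[0]+50],(400,400),interpolation=cv2.INTER_CUBIC)
cv2.imwrite('pics/v6.png',np.hstack([a,cv2.resize(im2,(533,400))[:, 67:467]]))
to([.6245,.0124],.2,16.9)
E
```

```text
7.8333 [0.6222 0.0146 0.2002] yaw 16.85 move cm [-0.28  0.15  0.02] turn -0.05 F [ 0.1  0.4 -1.8] 0.011191911685583596
[264 166]
7.9333 [0.6222 0.0152 0.2003] yaw 16.91 move cm [-0.34  0.13  0.03] turn 0.01 F [ 0.1 -0.6 -1.4] 0.011334238121174322
```

View pics/v6.png

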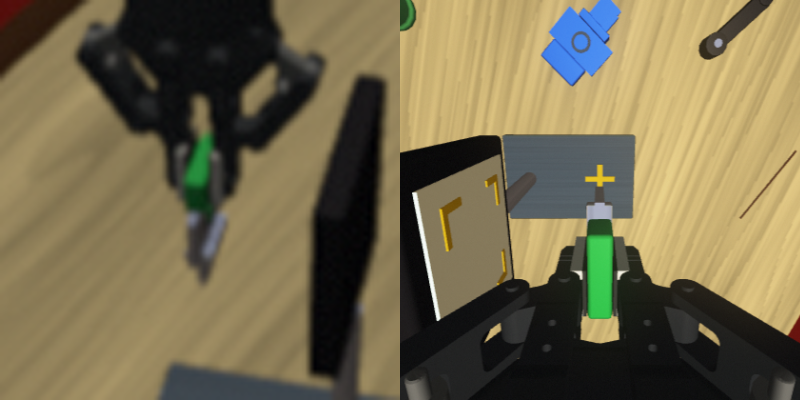

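The side view shows the plate hanging upright, parallel to and clear of the panel. The wrist view shows the cross in line with the handle column at about x=600. I make a small correction and hold for over 2 s.

Call:
{"api": "send_rows", "payload": {"steps": [[-0.2,0.05,0,0,0.5],[-0.4,0.1,0,0,0.5],[-0.4,0.1,0,0,0.5],[-0.4,0.1,0,0,0.5],[-0.4,0.1,0,0,0.5],[-0.4,0.1,0,0,0.5],[-0.4,0.1,0,0,0.5],[-0.4,0.1,0,0,0.5],[-0.4,0.1,0,0,0.5],[-0.4,0.1,0,0,0.5]]}}

```text
time: 8.77
eef_pos: [0.6245, 0.0108, 0.2003]
orientation: [[-0.29, 0.957, 0.0], [0.957, 0.29, -0.0], [-0.0, 0.0, -1.0]]
force: [0.1, -0.6, -0.9]
width: 0.0117
gripper_force: 39.5
```

```bash
python3 - <<'E'
from go import *
to([.6245,.0124],.2,16.9)
im,C=shot('wrist','w7')
m=mask(im,(20,120,80),(35,255,255),(255,90,310,215));
for q in blobs(m,40)[:3]:
    x,y,w,h=cv2.boundingRect(q[2]);u=[x+w/2-.5,y+h/2-.5];print((x,y,w,h),plane(C,u,.01))
to([.6245,.0124],.2,16.9)
E
```

```text
8.7667 [0.6245 0.0108 0.2003] yaw 16.85 move cm [0.16 0.05 0.03] turn -0.05 F [ 0.1 -0.6 -0.9] 0.01166175013860847
(264, 168, 31, 28) [[0.62334236 0.01328743 0.01      ]]
8.8167 [0.6245 0.0108 0.2003] yaw 16.85 move cm [0.16 0.05 0.03] turn -0.05 F [ 0.1 -1.1 -1.7] 0.011353803709942314
```

Call:
{"api": "send_rows", "payload": {"steps": [[0.1,0,0,0,0.5],[0.1,0,0,0,0.5],[0.1,0,0,0,0.5],[0.1,0,0,0,0.5],[0.1,0,0,0,0.5],[0.1,0,0,0,0.5],[0.1,0,0,0,0.5],[0.1,0,0,0,0.5],[0.1,0,0,0,0.5],[0.1,0,0,0,0.5]]}}

```text
time: 9.65
eef_pos: [0.6242, 0.0117, 0.2003]
orientation: [[-0.29, 0.957, 0.0], [0.957, 0.29, -0.0], [-0.0, 0.0, -1.0]]
force: [-0.2, 0.4, -1.2]
width: 0.0115
gripper_force: 39.5
```

Call:
{"api": "send_rows", "payload": {"steps": [[0,0,0,0,0.5],[0,0,0,0,0.5],[0,0,0,0,0.5],[0,0,0,0,0.5],[0,0,0,0,0.5],[0,0,0,0,0.5],[0,0,0,0,0.5],[0,0,0,0,0.5],[0,0,0,0,0.5],[0,0,0,0,0.5]]}}

```text
time: 10.48
eef_pos: [0.6242, 0.0117, 0.2003]
orientation: [[-0.29, 0.957, -0.0], [0.957, 0.29, -0.0], [-0.0, -0.0, -1.0]]
force: [-0.4, -0.8, -1.6]
width: 0.0111
gripper_force: 39.5
```

Call:
{"api": "send_rows", "payload": {"steps": [[0,0,0,0,0.5],[0,0,0,0,0.5],[0,0,0,0,0.5],[0,0,0,0,0.5],[0,0,0,0,0.5],[0,0,0,0,0.5],[0,0,0,0,0.5],[0,0,0,0,0.5],[0,0,0,0,0.5],[0,0,0,0,0.5]]}}

```text
time: 11.32
eef_pos: [0.6242, 0.0117, 0.2003]
orientation: [[-0.29, 0.957, 0.0], [0.957, 0.29, -0.0], [-0.0, -0.0, -1.0]]
force: [-0.7, -0.0, -1.6]
width: 0.0111
gripper_force: 39.5
```

Call:
{"api": "send_rows", "payload": {"steps": [[0,0,0,0,0.5],[0,0,0,0,0.5],[0,0,0,0,0.5],[0,0,0,0,0.5],[0,0,0,0,0.5],[0,0,0,0,0.5]]}}

```text
time: 11.82
eef_pos: [0.6242, 0.0117, 0.2003]
orientation: [[-0.29, 0.957, 0.0], [0.957, 0.29, -0.0], [-0.0, 0.0, -1.0]]
force: [0.3, 0.4, -1.5]
width: 0.0116
gripper_force: 39.5
```

```bash
python3 -c "
from go import *
to([.6245,.0124],.2,16.9)
to([.486,-.3085],.22,-10)"
```

```text
11.8167 [0.6242 0.0117 0.2003] yaw 16.85 move cm [0.06 0.05 0.03] turn -0.05 F [ 0.3  0.4 -1.5] 0.011585349971813243
11.8167 [0.6242 0.0117 0.2003] yaw 16.85 move cm [-26.64 -22.51  -1.97] turn 26.85 F [ 0.3  0.4 -1.5] 0.011585349971813243
```

Held steady for about 3 s. I leave parallel to the panel, rising, then go over the vise.

Call:
{"api": "send_rows", "payload": {"steps": [[-0.7,0,-0.5,0,0.5],[-2,0,-1.2,0,0.5],[-4,0,-2.2,0,0.5],[-6.5,0,-3.3,0,0.5],[-9,0,-4.5,0,0.5],[-11,0,-5.5,0,0.5],[-12.5,0,-6,0,0.5],[-13,0,-6,0,0.5]]}}

```text
time: 12.48
eef_pos: [0.6631, -0.116, 0.2619]
orientation: [[-0.287, 0.958, 0.003], [0.958, 0.287, -0.002], [-0.003, 0.002, -1.0]]
force: [0.7, -0.2, -1.8]
width: 0.0111
gripper_force: 39.6
```

Call:
{"api": "send_rows", "payload": {"steps": [[-0.8,-1.3,0,2,0.5],[-2.2,-3.6,0,5,0.5],[-4,-6.6,0,9,0.5],[-5.8,-9.6,0,13,0.5],[-7.6,-12.6,0.5,17,0.5],[-9.4,-15.6,1,21,0.5],[-11.2,-18.6,2,24,0.5],[-12.6,-21,3,26,0.5],[-13.6,-22.5,3.5,26.9,0.5],[-13.6,-22.5,3.5,26.9,0.5]]}}

```text
time: 13.32
eef_pos: [0.4827, -0.3097, 0.2238]
orientation: [[0.179, 0.984, -0.003], [0.984, -0.179, 0.001], [0.0, -0.003, -1.0]]
force: [0.5, -0.1, -1.5]
width: 0.0111
gripper_force: 39.5
```

Call:
{"api": "send_rows", "payload": {"steps": [[0,0,0,0,0.5],[0,0,0,0,0.5],[0,0,0,0,0.5],[0,0,0,0,0.5]]}}

```text
time: 13.65
eef_pos: [0.4869, -0.3073, 0.2257]
orientation: [[0.173, 0.985, 0.001], [0.985, -0.173, -0.0], [-0.0, 0.001, -1.0]]
force: [-0.9, 0.3, -1.3]
width: 0.011
gripper_force: 39.6
```

```bash
python3 - <<'E'
from go import *
to([.486,-.3085],.20,-10)
im,C=shot('wrist','w8');sd,Cs=shot('side','s8');
p=proj(Cs,[.486,-.3085,.15])[0].astype(int)
a=cv2.resize(sd[p[1]-40:p[1]+40,p[0]-40:p[0]+40],(400,400),interpolation=cv2.INTER_CUBIC)
b=cv2.resize(im[120:260,210:350],(400,400),interpolation=cv2.INTER_CUBIC)
cv2.imwrite('pics/v8.png',np.hstack([a,b]))
E
```

```text
13.65 [ 0.4869 -0.3073  0.2257] yaw -9.94 move cm [-0.14 -0.07  2.57] turn 0.06 F [-0.9  0.3 -1.3] 0.010958794323349074
```

View pics/v8.png

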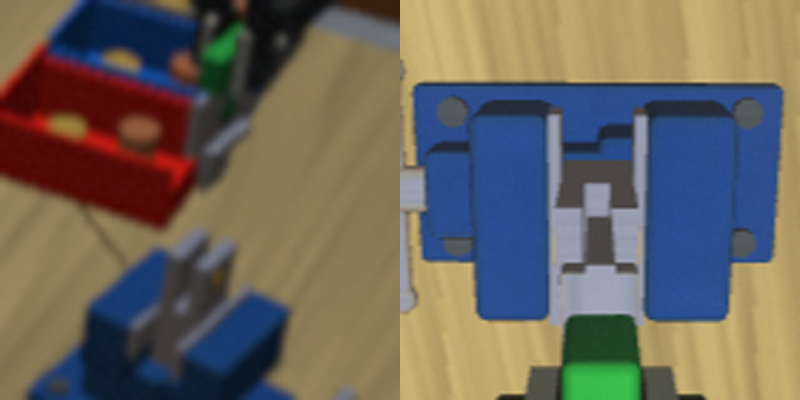

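The side view shows the gauge above and clear of the link. The wrist view shows the gap at crop columns 584–612, with the gauge's plate at 563–640, nearly aligned. I measure the residual across the gap numerically.

```bash
python3 - <<'E'
from go import *
np.set_printoptions(precision=4,suppress=True,linewidth=220)
im=cv2.imread('pics/w8.png').astype(float);r=im[...,2];C=cam('wrist');s=readout.sense();R=s['orientation'];p=s['eef_pos']
for a,b in((195,200),(200,208)):print(a,[(262+i,int(v)) for i,v in enumerate(r[a:b,262:298].mean(0))])
def tool(u,v,z): return R.T@(plane(C,[u,v],z)[0]-p)
for u in(274.0,284.0):print(u,tool(u,203,.125))
# gauge in image: handle top face bright green columns and plate end
g=im[...,1];m=mask(im.astype(np.uint8),(45,100,150),(80,255,255),(255,235,310,345));q=blobs(m,200)[0];x,y,w,h=cv2.boundingRect(q[2]);print(x,y,w,h)
top=p[2]+.027;print('handle',tool(x-.5,290,top),tool(x+w-.5,290,top))
E
```

```text
195 [(262, 120), (263, 151), (264, 151), (265, 151), (266, 151), (267, 151), (268, 151), (269, 151), (270, 151), (271, 151), (272, 151), (273, 129), (274, 121), (275, 110), (276, 87), (277, 87), (278, 88), (279, 88), (280, 87), (281, 87), (282, 85), (283, 84), (284, 126), (285, 151), (286, 151), (287, 150), (288, 150), (289, 151), (290, 151), (291, 150), (292, 151), (293, 149), (294, 149), (295, 115), (296, 57), (297, 38)]
200 [(262, 117), (263, 163), (264, 162), (265, 152), (266, 152), (267, 152), (268, 153), (269, 153), (270, 153), (271, 152), (272, 153), (273, 130), (274, 112), (275, 94), (276, 75), (277, 75), (278, 75), (279, 75), (280, 75), (281, 75), (282, 75), (283, 75), (284, 105), (285, 141), (286, 153), (287, 153), (288, 152), (289, 152), (290, 153), (291, 152), (292, 154), (293, 166), (294, 162), (295, 107), (296, 45), (297, 39)]
274.0 [ 0.0042 -0.0043  0.1006]
284.0 [0.0042 0.004  0.1006]
268 248 25 86
handle [ 0.002  -0.0048 -0.027 ] [ 0.002   0.0059 -0.027 ]
```

Call:
{"api": "send_rows", "payload": {"steps": [[-0.1,-0.04,0.3,0,0.5],[-0.15,-0.08,1,0,0.5],[-0.15,-0.08,2,0,0.5],[-0.15,-0.08,3,0,0.5],[-0.15,-0.08,3.6,0,0.5],[-0.15,-0.08,3.6,0,0.5],[-0.15,-0.08,3.6,0,0.5],[-0.15,-0.08,3.6,0,0.5],[-0.15,-0.08,3.6,0,0.5]]}}

```text
time: 14.5
eef_pos: [0.4852, -0.3097, 0.1898]
orientation: [[0.175, 0.985, 0.001], [0.985, -0.175, -0.001], [-0.001, 0.001, -1.0]]
force: [-0.6, -0.3, -0.9]
width: 0.0119
gripper_force: 39.6
```

```bash
python3 - <<'E'
from go import *
to([.486,-.3085],.159,-10)
im,C=shot('wrist','w9');r=im[...,2].astype(float);s=readout.sense();R=s['orientation'];p=s['eef_pos']
e=proj(C,[p+R@[.0135,y,.125*0] for y in(0,)])
for X in(.0135,):
    P=p+R@np.array([X,0,0]);P[2]=.125;v=int(round(proj(C,P)[0][1]));print(v,[(260+i,int(k)) for i,k in enumerate(r[v-1:v+2,260:302].mean(0))])
for u in(272,284):print(R.T@(plane(C,[u,v],.125)[0]-p))
E
```

```text
14.5 [ 0.4852 -0.3097  0.1898] yaw -10.05 move cm [0.13 0.06 3.08] turn -0.05 F [-0.6 -0.3 -0.9] 0.011863025153525037
204 [(260, 45), (261, 117), (262, 150), (263, 152), (264, 153), (265, 153), (266, 153), (267, 153), (268, 152), (269, 153), (270, 153), (271, 152), (272, 151), (273, 153), (274, 121), (275, 81), (276, 74), (277, 75), (278, 75), (279, 74), (280, 74), (281, 73), (282, 73), (283, 75), (284, 85), (285, 85), (286, 124), (287, 152), (288, 152), (289, 153), (290, 152), (291, 153), (292, 152), (293, 152), (294, 152), (295, 152), (296, 152), (297, 152), (298, 150), (299, 103), (300, 38), (301, 37)]
[ 0.01377174 -0.00509235  0.06490806]
[0.0137688  0.00335676 0.06491772]
```

The gap centre is at tool y of about +0.4 mm, and the gauge is at about +0.3 mm, so it is aligned. I descend.

Call:
{"api": "send_rows", "payload": {"steps": [[0,0,0.4,0,0.5],[0,0,0.8,0,0.5],[0,0,1.1,0,0.5],[0,0,1.4,0,0.5],[0,0,1.7,0,0.5],[0,0,2,0,0.5],[0,0,2,0,0.5],[0,0,2,0,0.5]]}}

```text
time: 15.22
eef_pos: [0.4847, -0.3093, 0.169]
orientation: [[0.175, 0.985, -0.0], [0.985, -0.175, 0.0], [0.0, -0.0, -1.0]]
force: [-0.1, -0.1, -1.1]
width: 0.0114
gripper_force: 39.6
```

Call:
{"api": "send_rows", "payload": {"steps": [[0,0,0.2,0,0.5],[0,0,0.4,0,0.5],[0,0,0.6,0,0.5],[0,0,0.8,0,0.5],[0,0,0.8,0,0.5],[0,0,0.8,0,0.5]]}}

```text
time: 15.72
eef_pos: [0.4848, -0.3093, 0.1612]
orientation: [[0.175, 0.985, -0.0], [0.985, -0.175, 0.0], [0.0, -0.0, -1.0]]
force: [-0.8, -0.3, -1.1]
width: 0.0115
gripper_force: 39.5
```

Call:
{"api": "send_rows", "payload": {"steps": [[0,0,0.1,0,0.5],[0,0,0.1,0,0.5],[0,0,0.1,0,0.5]]}}

```text
time: 15.97
eef_pos: [0.485, -0.3095, 0.1607]
orientation: [[0.175, 0.985, 0.0], [0.985, -0.175, -0.0], [-0.0, 0.0, -1.0]]
force: [-0.5, 0.9, 1.3]
width: 0.0112
gripper_force: 39.9
```

Contact is starting at about the expected height. I press a little more.

Call:
{"api": "send_rows", "payload": {"steps": [[0,0,0.05,0,0.5],[0,0,0.1,0,0.5],[0,0,0.1,0,0.5],[0,0,0.1,0,0.5]]}}

```text
time: 16.3
eef_pos: [0.4851, -0.3096, 0.1607]
orientation: [[0.174, 0.985, 0.001], [0.985, -0.174, -0.001], [-0.001, 0.001, -1.0]]
force: [-2.6, 1.9, 7.6]
width: 0.0111
gripper_force: 41.0
```

```bash
python3 -c "
from go import *
to([.486,-.3085],.159,-10)"
```

```text
16.3 [ 0.4851 -0.3096  0.1607] yaw -10.05 move cm [0.12 0.07 0.17] turn -0.05 F [-2.6  1.9  7.6] 0.01113284608465591
```

It stops firmly at 0.1607, which matches the measured link top of 0.127. I release and retreat upward.

Call:
{"api": "send_rows", "payload": {"steps": [[0,0,-0.1,0,0.5],[0,0,-0.1,0,0.5],[0,0,-0.1,0,1.5],[0,0,-0.1,0,2.5],[0,0,-0.1,0,4],[0,0,-0.1,0,5],[0,0,-0.1,0,5],[0,0,-0.1,0,5],[0,0,-0.1,0,5]]}}

```text
time: 17.05
eef_pos: [0.4849, -0.3094, 0.1602]
orientation: [[0.175, 0.985, -0.0], [0.985, -0.175, -0.0], [-0.0, -0.0, -1.0]]
force: [0.1, 0.3, 0.4]
width: 0.0501
gripper_force: 0.0
```

Call:
{"api": "send_rows", "payload": {"steps": [[0,0,-0.5,0,5],[0,0,-1.5,0,5],[0,0,-3,0,5],[0,0,-5,0,5],[0,0,-7,0,5],[0,0,-9,0,5],[0,0,-10,0,5],[0,0,-10,0,5],[0,0,-10,0,5]]}}

```text
time: 17.8
eef_pos: [0.4855, -0.3098, 0.2615]
orientation: [[0.175, 0.985, 0.002], [0.985, -0.175, -0.002], [-0.001, 0.002, -1.0]]
force: [0.4, -0.2, -0.1]
width: 0.0498
gripper_force: 0.0
```

```bash
python3 - <<'E'
from go import *
np.set_printoptions(precision=4,suppress=True,linewidth=220)
to([.486,-.3085],.26,-10)
obs=[]
for n in('wrist','side','top'):
    im,C=shot(n,n+'10');p=proj(C,[.486,-.3095,.176])[0].astype(int);k=45 if n=='wrist' else 18
    b=blobs(mask(im,*GREEN,(p[0]-k,p[1]-k,p[0]+k,p[1]+k)),3)
    print(n,p,[(q[0],cv2.minAreaRect(q[2])) for q in b[:2]])
    if b and n!='top':obs.append((C,b[0][1]))
    if n=='wrist':
        r=cv2.minAreaRect(b[0][2]);P=plane(C,cv2.boxPoints(r),.187);print(P.mean(0),np.linalg.norm(P[1]-P[0]),np.linalg.norm(P[2]-P[1]))
print(tri(*obs))
E
```

```text
17.8 [ 0.4855 -0.3098  0.2615] yaw -10.05 move cm [0.14 0.03 0.15] turn -0.05 F [ 0.4 -0.2 -0.1] 0.04984613296693983
wrist [279 212] [(831.5, ((278.4999694824219, 213.99998474121094), (59.99999237060547, 14.999998092651367), 90.0))]
[ 0.4856 -0.3075  0.187 ] 0.010841299189986655 0.04704663194729433
side [376 116] [(55.5, ((376.7500305175781, 115.75), (4.949747562408447, 15.55634880065918), 45.0))]
top [403 241] [(55.5, ((404.48077392578125, 241.59616088867188), (15.689291000366211, 4.510671138763428), 11.309932708740234))]
(array([ 0.4853, -0.3097,  0.1779]), np.float64(0.00014231867457152662))
```

The handle stands upright at z = 0.178 by two views, which is the seated height. The gripper is clear, so I hand in.

```bash
python3 -c "
from rig import order
print(order.hand_in())"
```

```text
the job is handed in; nothing more can be done
None
```

The green gauge was held at the viewing point for about 3 s, then put down into the link's fork gap until the stop bar rested on the link; it stands there upright, and the job was handed in at about 18 s of the 59 s allowed.

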